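# Test the rings of the empty arch board at the parcel counter

## Task

Two lever arch boards for pick-up slips lie on the parcel counter, one bare and one already holding a thick pad of slips. Check the bare one before it goes into use: lift its lever all the way up so that its rings swing fully open, then press the lever down again until it and the rings are fully shut. Do not work the lever of the board that holds the slips.

Things in the scene. Friction and masses are not known exactly. Their poses are not given: they have to be found in the camera images.
- empty_board: EMPTY arch board: black slab 190 (x) x 260 (y) x 4 mm, flat and fixed on the table, no pad of slips, just a 54 mm wooden stamp on its -x half. Origin: middle of its underside, z up. Steel posts stand at x = 25, y = -65 and 15 mm; arches from feet at x = 70 curve over to them, 59 mm high. Lever hinge line: along x at y = 32, 22 mm up. Arches swing to +x as the lever rises, 0.6 rad when fully up.
- empty_lever_tip (a point): Centre of the thumb roll at the free end of its steel lever. Roll: lying cylinder 16 mm thick, 18 mm long, axis along x. Lever down: 30 mm above the table, air under it, at x = 50, y = 98 mm on the board. Axes turn with the lever: x along roll and hinge line (level), y hinge to free end, z up when down. Hinge line: 66 mm back (-y) and 8 mm lower (-z). Strip 14 mm wide; sides and free end clear.
- empty_lever (a joint): Lever angle, rad: 0 = down at its stop, rings shut; 1.0 = fully up at its stop, rings fully open, roll 82 mm above the table and still leaning to its free end. Rises as a positive turn about the tip's x. The rings are geared to it. It is stiff and stays wherever it is left; moving it takes about 2 to 3 N at the roll.
- full_lever (a joint): Lever angle (rad, 0 = down and shut) of the OTHER arch board, the same but for the 24 mm thick pad of white slips on its posts, with a stapler lying on the pad. To be left shut.

How it is judged:
On the way:
1. the empty board's lever is up and its rings open (lever above 0.85 rad) (value of joint empty_lever above 0.85 rad), for 0.2 s.
At the end, for the whole second after the job is handed in: After having been fully up, the empty board's lever is down again and its rings are shut (lever below 0.12 rad); the other board's lever is down too (below 0.12 rad) (value of joint each of empty_lever, full_lever below 0.12 rad); the robot touches nothing.
It fails at once if the lever of the board holding the slips is lifted (above 0.25 rad) (value of joint full_lever above 0.25 rad).
It also fails if it takes over 38 s, if anything falls off the work surface, if the arm or the gripper's body presses on something with over 40 N, if the wrist force passes 120 N, or if a joint passes its speed limit or range.

## Robot

A 6-joint arm with a two-finger parallel gripper is mounted at the origin on the work surface. World frame = base frame: x ahead of the robot, y to its left, z up, the work surface at z = 0. Lengths are in m, angles in rad, forces in N, time in s.
With the tool pointing down it reaches from about 0.25 to 0.775 m from the base axis. Payload 4 kg.
Tool frame: the origin (TCP) lies on the centre line of the jaws, within the pads' length; the fingertips stand 8 mm ahead of it and the grasp point (between the pads) lies 11 mm behind it; z points along the fingers, y is the direction in which the jaws open and shut (so a half turn about z gives the same grasp; the last joint's range is limited). The gripper opens to 94 mm and grips with 3 to 60 N. Pads are 16 mm wide; open, the fingers measure 119 mm over their backs; the gripper's body (75 mm by 177 mm) begins 78 mm behind the grasp point.
Start: joints at [1.028, 0.087, 1.371, -0, 1.684, -0.103], TCP at [0.234, 0.498, 0.214] pointing down, gripper open.
Joint ranges: [-3.1, 3.1], [-0.76, 2.03], [0.27, 2.55], [-1.08, 4.22], [0.17, 2.65], [-2.57, 2.57]. Speed limits (rad/s): [2.79, 2.79, 3.14, 3.14, 3.14, 3.14].

## Interface

Orientations are given as [roll, pitch, yaw] about the fixed x, y, z axes, in that order (R = Rz(yaw) Ry(pitch) Rx(roll)).
In Python, from bench import robot, cams, close_job gives the robot as it stands.
- The arm moves only by the tool arm_command, never from a script. Its argument "plan" is one flat list of numbers, 7 for each row, row after row: the shift along the tool's x, y, z in cm, then the turn, a rotation vector about the tool's x, y, z in degrees, then the closure, from 0 (fully open) to 1 (shut). A call has 1 to 8 rows; each row shifts and turns the commanded pose from where the row before left it, along the tool's axes as they then stand; what a row does not reach is not made up. A row lasts 1/8 s, in which the tool goes at most 62.5 mm and 10.7 degrees, less where a joint would pass 70% of its speed; a pose out of reach is approached as far as the arm can. A call with a gripper value outside its range is refused whole. The fingers move at their own pace and stop on an object; the grip force is fixed at half the most. Time passes only in rows, so rows that do not move let the fingers close. It gives the time, the measured TCP pose, the force and the opening at its end, in the units of the state.
- robot.get_obs(): the state, without advancing time (a new reading comes with each control period).
- cams.snapshot(name): name is "scene" or "top"; returns a dict with "pixels" (420x560x3 uint8, red, green, blue), "fov_y" (degrees; the focal length in pixels is half the picture's height over the tangent of half this angle, whatever the lens; pixels are square), "cx", "cy" (the principal point, pixels), "camera_from_world" (4x4, takes a point from world to camera coordinates). Camera axes: x right, y up, looking along -z (the intrinsics and any distortion apply to the point x, -y, -z); pixel columns grow to the right and rows downward; lengths in m; the calibration is good to about 2 mm. A picture is of the moment at which its call begins. There is no depth.
- close_job(): hands the job in, once; it reports no verdict.
The state is a dict: "time": time; "joint_positions": joint angles; "qvel": joint speeds; "joint_torque": joint torques, N m; "tool_pos": TCP position; "ee_rot": TCP orientation; "wrist_force": force on the tool from outside, world axes, zero at the start; "wrist_torque": the same for the moment, N m; "width": finger opening in m.
Only numpy, scipy, OpenCV 4.12 (cv2) and the standard library are available. Lean on these libraries where they do the work, as an engineer would, in place of code of your own. Each camera call takes 0.05 s, during which the arm holds its last target.

## Working session

There is one attempt and no reset: what is moved stays moved. The work goes in short steps, Python scripts to look and compute and a tool call to move; the robot and the scene stay as the last step left them, time stands still between calls to the robot, and variables do not carry over. Pictures are saved under pics/ and viewed, and the job is handed in when it is done.

Besides the shell and the picture viewer there is one more tool, called after "Request:" as a command line: name --argument value ..., lists and objects as JSON in quotes. arm_command: Moves the arm, as the interface text tells. Its arguments: {"type":"object","properties":{"plan":{"type":"array","items":{"type":"number"}}},"required":["plan"]}

```bash
mkdir -p pics; ls
cat > h.py <<'E'
import numpy as np,cv2
from bench import robot,cams,close_job
def snap(n,f):
    s=cams.snapshot(n); cv2.imwrite('pics/'+f,s['pixels'][:,:,::-1]); return s
def pr(s):
    print({k:(np.round(v,4).tolist() if hasattr(v,'shape') else v) for k,v in s.items() if k!='pixels'})
E
python3 - <<'E'
from h import *
for n in('scene','top'):
    s=snap(n,n+'1.png');pr(s); np.savez(n+'1.npz',**s)
print(robot.get_obs())
E
```

```text
pics
{'fov_y': 55.495081775309714, 'cx': 276.42067899178966, 'cy': 211.5078540379483, 'camera_from_world': [[-0.6864, 0.727, 0.0175, 0.3361], [-0.4658, -0.4579, 0.7572, 0.2547], [0.5585, 0.5116, 0.6529, -1.081], [0.0, 0.0, 0.0, 1.0]]}
{'fov_y': 47.84347053986597, 'cx': 273.8206207848202, 'cy': 221.55261103838924, 'camera_from_world': [[0.024, -0.9997, -0.0107, 0.0291], [0.9909, 0.0223, 0.1326, -0.5249], [-0.1323, -0.0138, 0.9911, -0.8493], [0.0, 0.0, 0.0, 1.0]]}
{'time': 0.1, 'joint_positions': array([ 1.02788238e+00,  8.79270887e-02,  1.37205607e+00, -3.53539095e-05,
        1.68362674e+00, -1.03080721e-01]), 'qvel': array([ 0.00111973,  0.00032477, -0.00443436, -0.00100108, -0.00233543,
        0.0007985 ]), 'joint_torque': array([ 2.09115366e-03, -3.41250372e+01, -3.03303409e+01,  7.19761569e-02,
        3.03623232e-02, -1.06062998e-04]), 'tool_pos': array([0.23394468, 0.49724455, 0.21241995]), 'ee_rot': array([-3.13958250e+00, -1.72620613e-04,  2.70175531e+00]), 'wrist_force': array([-0.43614156, -1.00172957,  1.02209016]), 'wrist_torque': array([ 0.03857681, -0.00380564, -0.01366491]), 'width': 0.0938931930469759}
```

View pics/scene1.png

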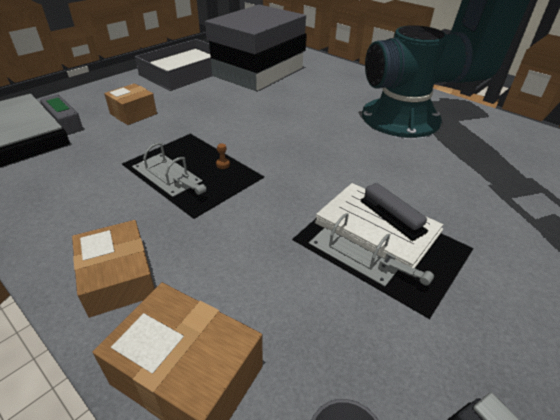

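View pics/top1.png

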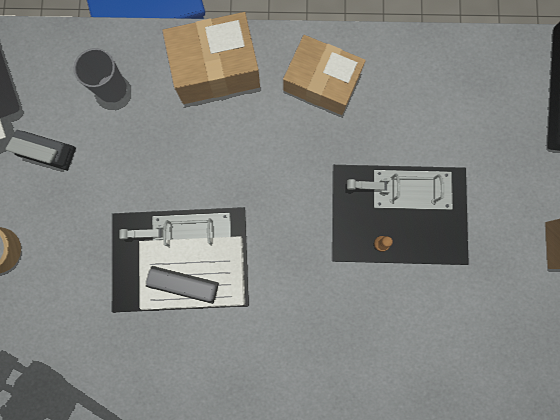

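The top view shows the bare board at the right (corners about (333,166) to (468,264), roll near (350,185), stamp near (383,242)). The full board is at the left with its roll near (124,234). Next I measure the bare one.

```bash
cat >> h.py <<'E'
def ray(s,u,v):
    h=s['pixels'].shape[0]; f=h/2/np.tan(np.radians(float(s['fov_y']))/2)
    T=s['camera_from_world'];R=T[:3,:3];c=-R.T@T[:3,3]
    d=R.T@np.array([(u-s['cx'])/f,-(v-s['cy'])/f,-1]); return c,d
def onz(s,u,v,z):
    c,d=ray(s,u,v); return c+d*(z-c[2])/d[2]
def proj(s,p):
    h=s['pixels'].shape[0]; f=h/2/np.tan(np.radians(float(s['fov_y']))/2)
    T=s['camera_from_world'];q=T[:3,:3]@np.array(p)+T[:3,3]
    return s['cx']+f*q[0]/-q[2], s['cy']-f*q[1]/-q[2]
def tri(L):
    A=np.zeros((3,3));b=np.zeros(3)
    for c,d in L:
        d=d/np.linalg.norm(d);P=np.eye(3)-np.outer(d,d);A+=P;b+=P@c
    x=np.linalg.solve(A,b); return x,[np.linalg.norm((np.eye(3)-np.outer(d,d)/(d@d))@(x-c)) for c,d in L]
E
python3 - <<'E'
from h import *
t=dict(np.load('top1.npz'));s=dict(np.load('scene1.npz'))
for n,i,box in(('top',t,(320,155,480,275)),('scene',s,(110,120,275,225))):
    x0,y0,x1,y1=box; im=i['pixels'][y0:y1,x0:x1]
    m=(im.max(2)<62).astype(np.uint8)
    c=max(cv2.findContours(m,0,2)[0],key=cv2.contourArea)
    hull=cv2.convexHull(c)
    ap=cv2.approxPolyDP(hull,4,True)[:,0]+[x0,y0]
    print(n,ap.tolist())
    for p in ap: print(onz(i,*p,0.004).round(4))
    cv2.imwrite(f'pics/z_{n}.png',cv2.resize(im[:,:,::-1],None,fx=4.8,fy=4.8,interpolation=2))
E
```

```text
top [[334, 165], [465, 168], [467, 264], [335, 261]]
[ 0.6429 -0.0737  0.004 ]
[ 0.6423 -0.3295  0.004 ]
[ 0.455  -0.3278  0.004 ]
[ 0.4549 -0.077   0.004 ]
scene [[122, 163], [191, 134], [263, 177], [193, 218]]
[ 0.6432 -0.3266  0.004 ]
[ 0.4574 -0.3211  0.004 ]
[ 0.4605 -0.0671  0.004 ]
[ 0.6466 -0.0681  0.004 ]
```

View pics/z_top.png

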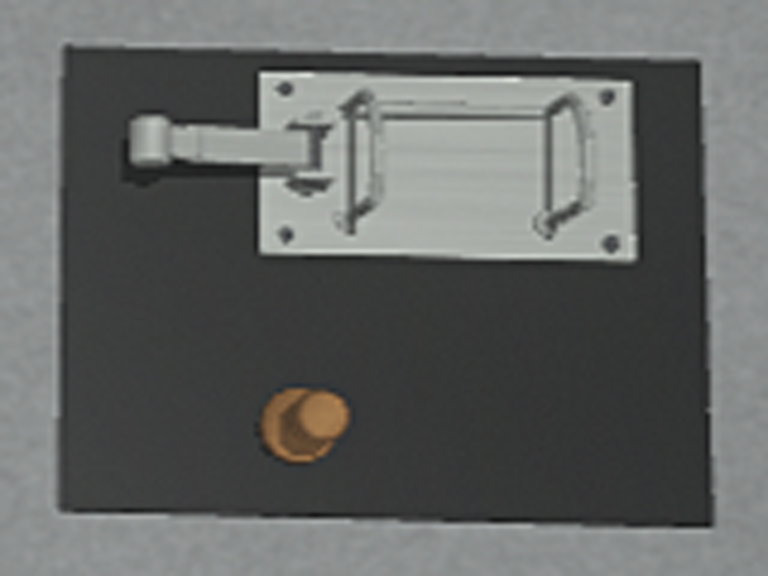

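View pics/z_scene.png

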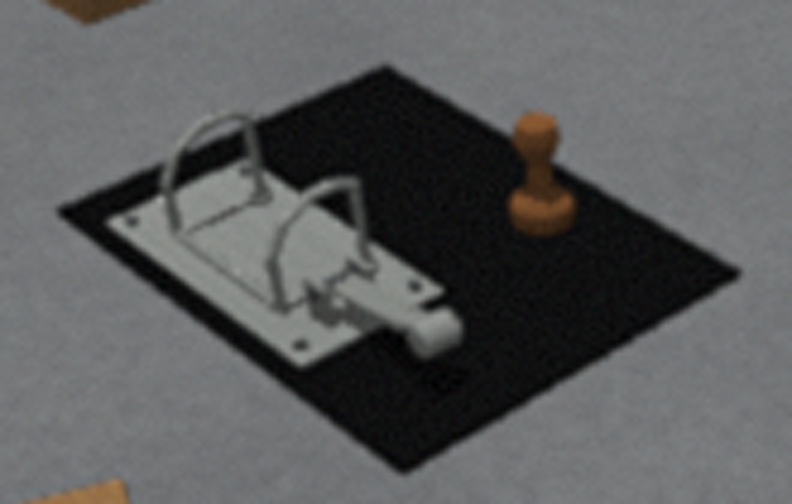

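Run:
```python
from h import *
t=dict(np.load('top1.npz'));s=dict(np.load('scene1.npz'))
print(tri([ray(t,351.5,184.2),ray(s,200.4,189.4)]))
print('z30',onz(t,351.5,184.2,.03),onz(s,200.4,189.4,.03))
# stamp top
print('plate/board corners tri')
for a,b in [((334,165),(193,218)),((465,168),(122,163)),((467,264),(191,134)),((335,261),(263,177))]:
    x,e=tri([ray(t,*a),ray(s,*b)]);print(x.round(4),np.round(e,4))
```

```text
(array([ 0.59922641, -0.10367777,  0.02705059]), [np.float64(0.0012652227444281468), np.float64(0.0012652227444279948)])
z30 [ 0.59951435 -0.10414977  0.03      ] [ 0.60077833 -0.09921436  0.03      ]
plate/board corners tri
[ 0.6437 -0.0738 -0.0012] [0.0007 0.0007]
[ 0.6424 -0.3299  0.0022] [0.0005 0.0005]
[ 4.542e-01 -3.282e-01  2.000e-04] [0.0014 0.0014]
[ 0.454  -0.0763 -0.0037] [0.0019 0.0019]
```

Request:
arm_command --plan '[0, 0, 0, 0, 0, 8.1, 0, 0, 0, 0, 0, 0, 8.1, 0, 0, 0, 0, 0, 0, 8.1, 0, 0, 0, 0, 0, 0, 8.1, 0, 0, 0, 0, 0, 0, 8.1, 0, 0, 0, 0, 0, 0, 8.1, 0, 0, 0, 0, 0, 0, 8.1, 0, 0, 0, 0, 0, 0, 8.1, 0]'

```text
time: 1.1
tool_pos: [0.234, 0.4974, 0.2128]
ee_rot: [-3.141, 0.001, 1.566]
wrist_force: [0.2, 0.0, -0.1]
width: 0.0941
```

Request:
arm_command --plan '[-3.75, 2.28, 0, 0, 0, 0, 0, -3.75, 2.28, 0, 0, 0, 0, 0, -3.75, 2.28, 0, 0, 0, 0, 0, -3.75, 2.28, 0, 0, 0, 0, 0, -3.75, 2.28, 0, 0, 0, 0, 0, -3.75, 2.28, 0, 0, 0, 0, 0, -3.75, 2.28, 0, 0, 0, 0, 0, -3.75, 2.28, 0, 0, 0, 0, 0]'

```text
time: 2.1
tool_pos: [0.4169, 0.1963, 0.213]
ee_rot: [-3.141, 0.0, 1.571]
wrist_force: [0.3, -0.0, -0.4]
width: 0.0939
```

Request:
arm_command --plan '[-3.75, 2.28, 0, 0, 0, 0, 0, -3.75, 2.28, 0, 0, 0, 0, 0, -3.75, 2.28, 0, 0, 0, 0, 0, -3.75, 2.28, 0, 0, 0, 0, 0, -3.75, 2.28, 0, 0, 0, 0, 0, -3.75, 2.28, 0, 0, 0, 0, 0, -3.75, 2.28, 0, 0, 0, 0, 0, -3.75, 2.28, 0, 0, 0, 0, 0]'

```text
time: 3.1
tool_pos: [0.5994, -0.1035, 0.2127]
ee_rot: [-3.141, -0.001, 1.571]
wrist_force: [-0.3, -0.1, -0.9]
width: 0.0938
```

Request:
arm_command --plan '[0, 0, 0, 0, -8.3, 0, 0, 0, 0, 0, 0, -8.3, 0, 0, 0, 0, 0, 0, -8.4, 0, 0, 0, 0, 0, 0, 0, 0, 0]'

```text
time: 3.6
tool_pos: [0.5984, -0.0998, 0.2111]
ee_rot: [-3.137, 0.435, 1.577]
wrist_force: [0.5, -0.1, 0.2]
width: 0.0937
```

Run:
```python
from h import *
t=snap('top','t2.png');s=snap('scene','s2.png')
o=robot.get_obs();print(o['tool_pos'],o['ee_rot'],o['time'])
```

```text
[ 0.59891167 -0.1021411   0.21302615] [-3.14053807  0.43457561  1.57178578] 3.7
```

View pics/s2.png

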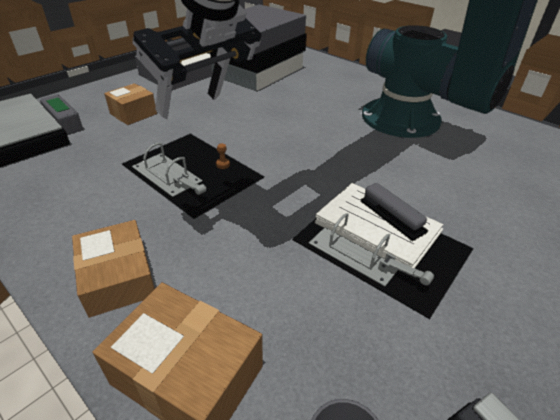

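View pics/t2.png

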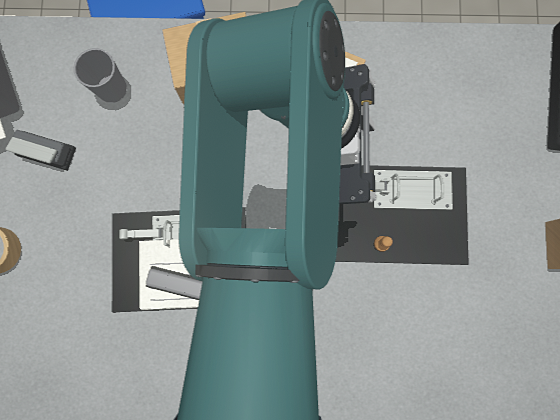

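The scene view shows the fingers above the bare board, tilted as planned and with its roll at (200,189) in front of them. In the top view the arm partly hides the lever. I'll descend part way and look again.

Request:
arm_command --plan '[0.95, 0, 2.15, 0, 0, 0, 0, 0.95, 0, 2.15, 0, 0, 0, 0, 0.95, 0, 2.15, 0, 0, 0, 0, 0.95, 0, 2.15, 0, 0, 0, 0, 0.95, 0, 2.15, 0, 0, 0, 0, 0.95, 0, 2.15, 0, 0, 0, 0, 0, 0, 0, 0, 0, 0, 0]'

```text
time: 4.58
tool_pos: [0.5975, -0.1066, 0.0707]
ee_rot: [-3.137, 0.435, 1.57]
wrist_force: [-0.9, -0.5, 0.5]
width: 0.0941
```

Run:
```python
from h import *
s=snap('scene','s3.png')
im=s['pixels'][80:240,90:290,::-1]
cv2.imwrite('pics/s3z.png',cv2.resize(im,None,fx=3.7,fy=3.7,interpolation=2))
o=robot.get_obs();print(o['tool_pos'],o['ee_rot'],o['time'],o['wrist_force'])
```

```text
[ 0.59864909 -0.10656037  0.07241745] [-3.14063658  0.43564435  1.56890412] 4.625 [ 0.45762405 -0.53841052  0.9465557 ]
```

View pics/s3z.png

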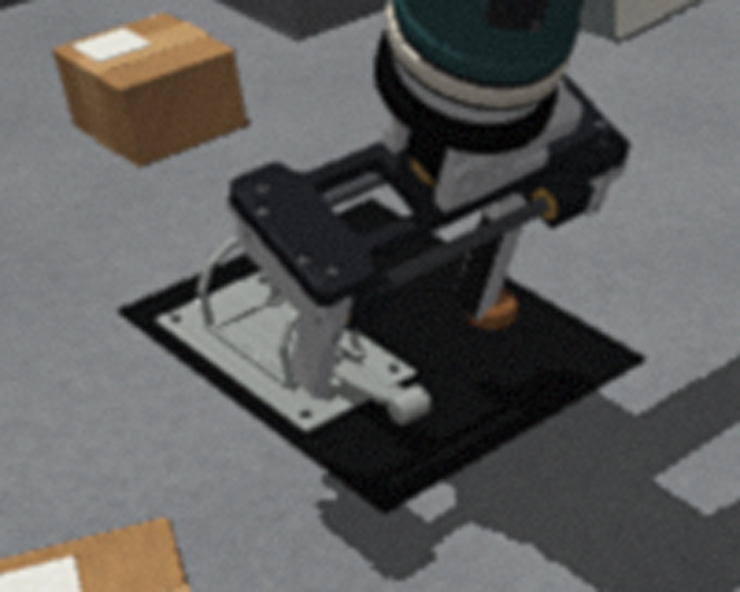

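Run:
```python
from h import *
s=dict(np.load('scene1.npz'))
for p in [(.652,-.11,.065),(.599,-.1045,.03),(.599,-.101,.03)]:
    u,v=proj(s,p); print(p,u,v,(u-90)*3.7,(v-80)*3.7)
```

```text
(0.652, -0.11, 0.065) 172.46449802986785 183.8665103677575 305.1186427105111 384.3060883607028
(0.599, -0.1045, 0.03) 199.41877424032805 187.84293815307487 404.8494646892138 399.01887116637704
(0.599, -0.101, 0.03) 200.54637267816906 188.61023969281302 409.0215789092256 401.8578868634082
```

Request:
arm_command --plan '[0.66, 0, 1.5, 0, 0, 0, 0, 0.66, 0, 1.5, 0, 0, 0, 0, 0.66, 0, 1.5, 0, 0, 0, 0, 0, 0, 0, 0, 0, 0, 0, 0, 0, 0, 0, 0, 0, 0]'

```text
time: 5.25
tool_pos: [0.5992, -0.1062, 0.0233]
ee_rot: [3.142, 0.436, 1.571]
wrist_force: [-0.1, -0.8, -0.0]
width: 0.0941
```

Run:
```python
from h import *
s=snap('scene','s4.png')
im=s['pixels'][100:240,110:290,::-1]
cv2.imwrite('pics/s4z.png',cv2.resize(im,None,fx=4.2,fy=4.2,interpolation=2))
o=robot.get_obs();print(o['tool_pos'],o['ee_rot'],o['time'],o['wrist_force'])
```

```text
[ 0.59948494 -0.10619652  0.02383852] [3.14048968 0.43642171 1.57061476] 5.3 [-0.48417334 -0.49677817  0.62367622]
```

View pics/s4z.png

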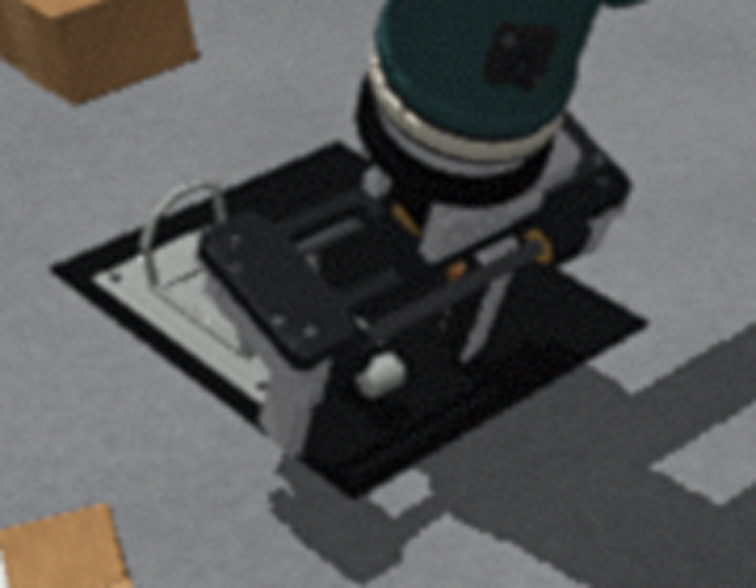

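The roll at (382,375) in the zoomed view lies between the fingers, whose tips are near (290,455) and (470,355). I'm closing the jaws.

Request:
arm_command --plan '[0, 0, 0, 0, 0, 0, 0.5, 0, 0, 0, 0, 0, 0, 0.7, 0, 0, 0, 0, 0, 0, 1, 0, 0, 0, 0, 0, 0, 1, 0, 0, 0, 0, 0, 0, 1, 0, 0, 0, 0, 0, 0, 1]'

```text
time: 6.05
tool_pos: [0.599, -0.1062, 0.0233]
ee_rot: [-3.142, 0.436, 1.571]
wrist_force: [-0.2, -0.1, 0.2]
width: 0.0372
```

Request:
arm_command --plan '[0, 0, 0, 0, 0, 0, 1, 0, 0, 0, 0, 0, 0, 1, 0, 0, 0, 0, 0, 0, 1, 0, 0, 0, 0, 0, 0, 1]'

```text
time: 6.55
tool_pos: [0.5991, -0.1062, 0.0233]
ee_rot: [3.141, 0.436, 1.571]
wrist_force: [0.5, 0.5, -1.2]
width: 0.0181
```

Request:
arm_command --plan '[-0.255, 0, -0.469, 0, 4.8, 0, 1, -0.255, 0, -0.469, 0, 4.8, 0, 1, -0.255, 0, -0.469, 0, 4.8, 0, 1, -0.255, 0, -0.469, 0, 4.8, 0, 1]'

```text
time: 7.05
tool_pos: [0.5991, -0.1102, 0.0439]
ee_rot: [3.141, 0.098, 1.571]
wrist_force: [1.4, -1.0, -4.4]
width: 0.0177
```

Run:
```python
from h import *
s=snap('scene','s5.png')
im=s['pixels'][80:240,90:290,::-1]
cv2.imwrite('pics/s5z.png',cv2.resize(im,None,fx=3.7,fy=3.7,interpolation=2))
o=robot.get_obs();print(o['tool_pos'],o['ee_rot'],o['time'],o['wrist_force'],o['width'])
```

```text
[ 0.59911122 -0.11095343  0.04492493] [3.14073817 0.09477446 1.56813709] 7.1 [0.60736701 4.75858    0.70250548] 0.01764390100365863
```

View pics/s5z.png

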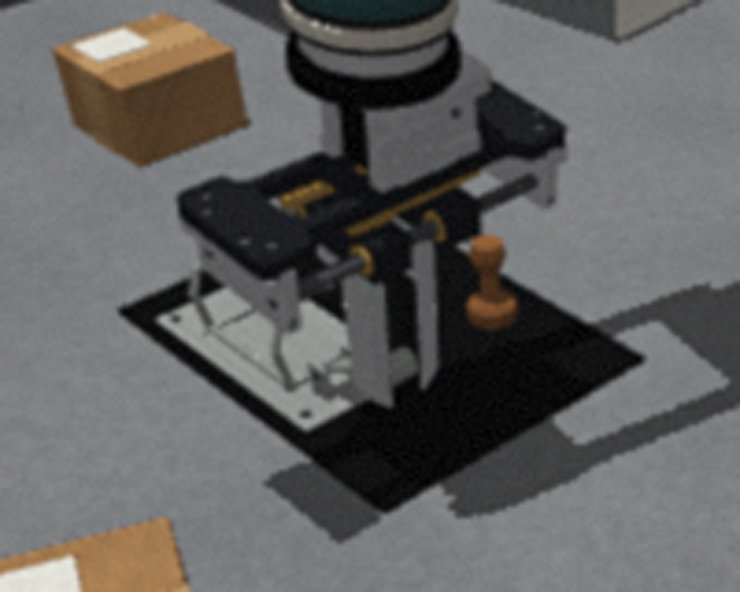

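The zoomed view shows the roll held between the fingers near (400,365) and rising, with small forces. I continue along the arc.

Request:
arm_command --plan '[-0.255, 0, -0.469, 0, 4.8, 0, 1, -0.255, 0, -0.469, 0, 4.8, 0, 1, -0.255, 0, -0.469, 0, 4.8, 0, 1, -0.255, 0, -0.469, 0, 4.8, 0, 1, -0.255, 0, -0.469, 0, 4.8, 0, 1]'

```text
time: 7.72
tool_pos: [0.599, -0.1243, 0.0655]
ee_rot: [-3.141, -0.319, 1.57]
wrist_force: [2.5, -0.1, -6.4]
width: 0.0177
```

Request:
arm_command --plan '[-0.255, 0, -0.469, 0, 4.8, 0, 1, -0.255, 0, -0.469, 0, 4.8, 0, 1, -0.255, 0, -0.469, 0, 4.8, 0, 1, 0, 0, 0, 0, 0, 0, 1, 0, 0, 0, 0, 0, 0, 1, 0, 0, 0, 0, 0, 0, 1]'

```text
time: 8.48
tool_pos: [0.5989, -0.1361, 0.0744]
ee_rot: [-3.139, -0.568, 1.57]
wrist_force: [4.2, 4.0, -11.0]
width: 0.0176
```

Run:
```python
from h import *
s=snap('scene','s6.png')
im=s['pixels'][80:240,90:290,::-1]
cv2.imwrite('pics/s6z.png',cv2.resize(im,None,fx=3.7,fy=3.7,interpolation=2))
t=snap('top','t6.png')
o=robot.get_obs();print(o['tool_pos'],o['ee_rot'],o['time'],o['wrist_force'],o['width'])
c,sn=np.cos(o['ee_rot'][1]),np.sin(o['ee_rot'][1])
from scipy.spatial.transform import Rotation as R
z=R.from_euler('xyz',o['ee_rot']).as_matrix()[:,2]
print('roll if rigid',o['tool_pos']-.0075*z)
```

```text
[ 0.59886791 -0.13617509  0.07441181] [-3.13946818 -0.56840222  1.56957966] 8.575 [  4.71222897   3.35150406 -10.13506822] 0.017477768576804362
roll if rigid [ 0.59887894 -0.14021224  0.08073251]
```

View pics/s6z.png

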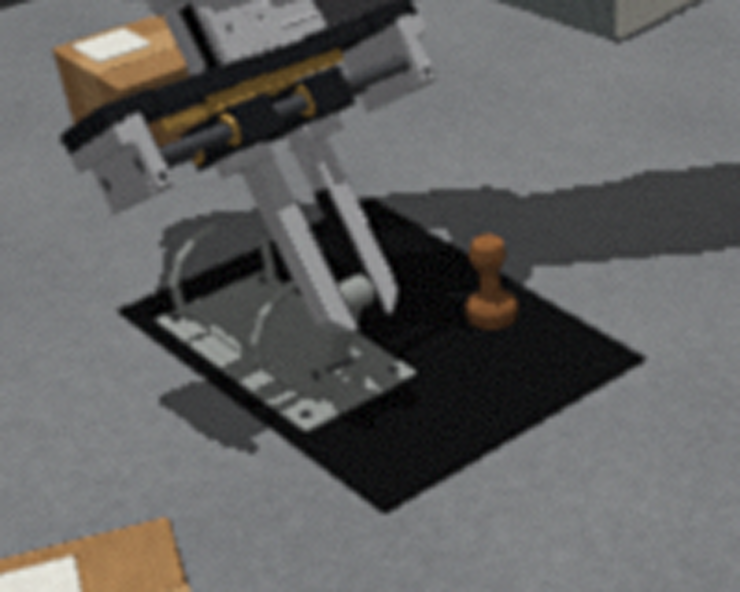

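View pics/t6.png

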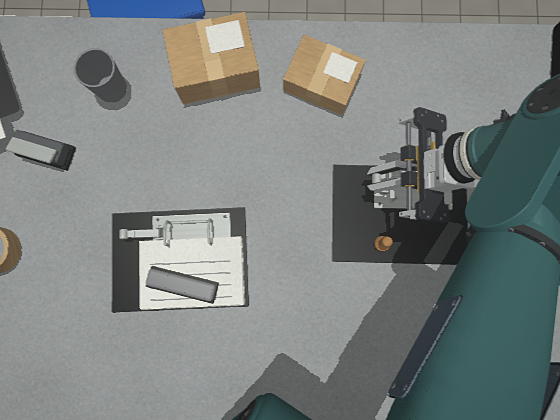

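The zoomed scene view shows the roll high at (355,291), about 81 mm up, with the arches leaning outward. The 10 N reaction suggests the stop is reached, so I nudge slightly further to make sure.

Request:
arm_command --plan '[-0.22, 0, -0.4, 0, 4, 0, 1, 0, 0, 0, 0, 0, 0, 1, 0, 0, 0, 0, 0, 0, 1]'

```text
time: 8.95
tool_pos: [0.5988, -0.1374, 0.0759]
ee_rot: [-3.138, -0.643, 1.57]
wrist_force: [5.9, 10.7, -12.5]
width: 0.0182
```

Run:
```python
from h import *
for n in('scene','top'):
    s=snap(n,n+'7.png'); b=(80,240,90,290) if n=='scene' else (90,250,330,530)
    cv2.imwrite(f'pics/z7{n}.png',cv2.resize(s['pixels'][b[0]:b[1],b[2]:b[3],::-1],None,fx=3.7,fy=3.7,interpolation=2))
    np.savez(n+'7.npz',**s)
```

```text
(no output)
```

View pics/z7scene.png

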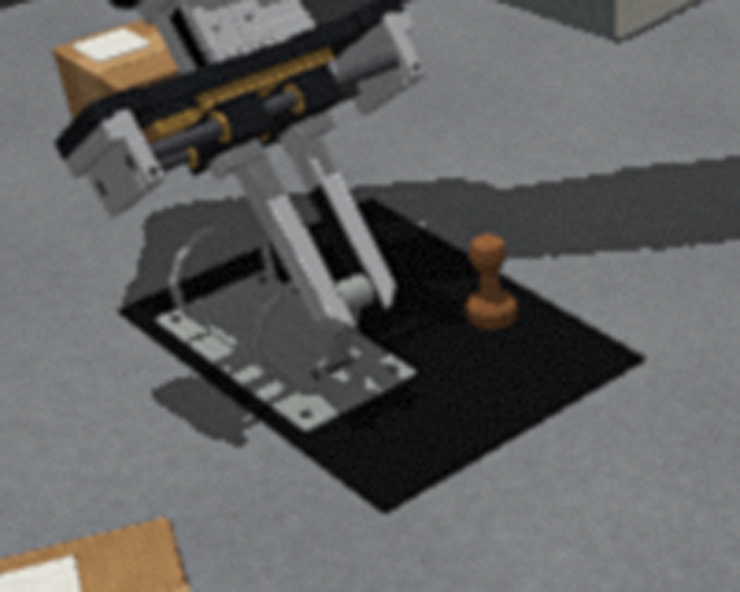

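View pics/z7top.png

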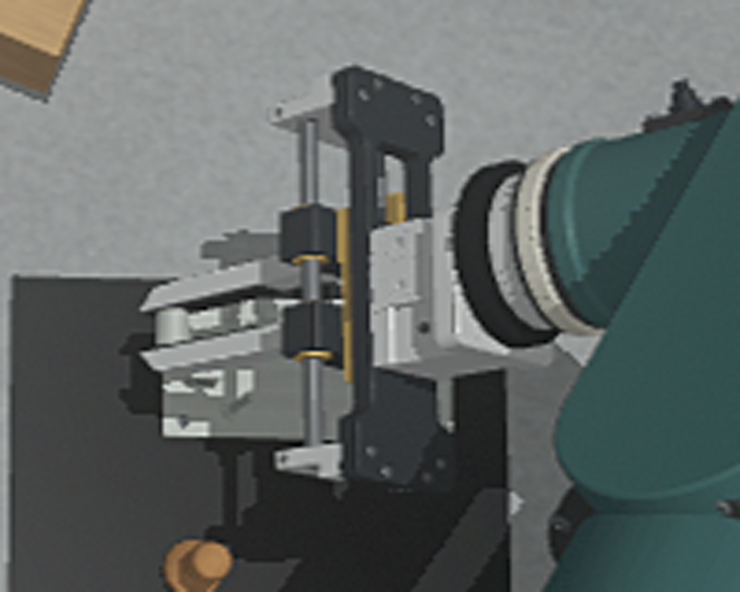

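Run:
```python
from h import *
t=dict(np.load('top1.npz'));s=dict(np.load('scene1.npz'))
print(tri([ray(t,376.5,177.8),ray(s,186,158.6)]))
for th in(.7,.85,1.0): print(th, -.104-.066+.066*np.cos(th)-.008*np.sin(th), .022+.066*np.sin(th)+.008*np.cos(th))
```

```text
(array([ 0.59918753, -0.13931836,  0.08230598]), [np.float64(0.0020149837441699792), np.float64(0.002014983744170093)])
0.7 -0.12467415713712528 0.07063710485596351
0.85 -0.1324513556127135 0.07686437190633917
1.0 -0.14107181569116592 0.08185950344426629
```

Triangulation puts the roll 82 mm up at y = -0.139, matching about 1.0 rad, so the lever is fully up. I now reverse along the arc.

Request:
arm_command --plan '[0.18, 0, 0.407, 0, -4, 0, 1, 0.215, 0, 0.489, 0, -4.8, 0, 1, 0.215, 0, 0.489, 0, -4.8, 0, 1, 0.215, 0, 0.489, 0, -4.8, 0, 1, 0.215, 0, 0.489, 0, -4.8, 0, 1, 0.215, 0, 0.489, 0, -4.8, 0, 1, 0.215, 0, 0.489, 0, -4.8, 0, 1]'

```text
time: 9.93
tool_pos: [0.5991, -0.1158, 0.0548]
ee_rot: [3.14, -0.061, 1.57]
wrist_force: [0.3, -2.9, -1.9]
width: 0.0179
```

Request:
arm_command --plan '[0.215, 0, 0.489, 0, -4.8, 0, 1, 0.215, 0, 0.489, 0, -4.8, 0, 1, 0.215, 0, 0.489, 0, -4.8, 0, 1, 0.215, 0, 0.489, 0, -4.8, 0, 1, 0.215, 0, 0.489, 0, -4.8, 0, 1, 0.215, 0, 0.489, 0, -4.8, 0, 1, 0, 0, 0, 0, 0, 0, 1, 0, 0, 0, 0, 0, 0, 1]'

```text
time: 10.92
tool_pos: [0.5992, -0.1064, 0.0255]
ee_rot: [3.14, 0.437, 1.569]
wrist_force: [-2.4, 1.1, 6.4]
width: 0.0178
```

Request:
arm_command --plan '[0.08, 0, 0.18, 0, 0, 0, 1, 0.08, 0, 0.18, 0, 0, 0, 1, 0, 0, 0, 0, 0, 0, 1, 0, 0, 0, 0, 0, 0, 1]'

```text
time: 11.42
tool_pos: [0.5994, -0.1064, 0.0251]
ee_rot: [3.139, 0.438, 1.567]
wrist_force: [-8.7, 7.3, 18.6]
width: 0.0178
```

It is firmly against its stop (18 N for no travel). I release the load, open, and retreat.

Request:
arm_command --plan '[-0.11, 0, -0.24, 0, 0, 0, 1, 0, 0, 0, 0, 0, 0, 1, 0, 0, 0, 0, 0, 0, 0, 0, 0, 0, 0, 0, 0, 0, 0, 0, 0, 0, 0, 0, 0, 0, 0, 0, 0, 0, 0, 0, 0, 0, 0, 0, 0, 0, 0, 0, 0, 0, 0, 0, 0, 0]'

```text
time: 12.42
tool_pos: [0.599, -0.1064, 0.0219]
ee_rot: [-3.141, 0.436, 1.571]
wrist_force: [0.2, -0.4, 0.3]
width: 0.0743
```

Request:
arm_command --plan '[0, 0, 0, 0, 0, 0, 0, 0, 0, 0, 0, 0, 0, 0, 0, 0, 0, 0, 0, 0, 0]'

```text
time: 12.8
tool_pos: [0.599, -0.1064, 0.022]
ee_rot: [3.141, 0.436, 1.571]
wrist_force: [-0.0, 0.1, -0.2]
width: 0.0939
```

Retreat along the tool axis, then look.

Request:
arm_command --plan '[0, 0, -1.5, 0, 0, 0, 0, 0, 0, -3, 0, 0, 0, 0, 0, 0, -3, 0, 0, 0, 0, 0, 0, -3, 0, 0, 0, 0, 0, 0, -3, 0, 0, 0, 0, 0, 0, -3, 0, 0, 0, 0, 0, 0, -3, 0, 0, 0, 0, 0, 0, 0, 0, 0, 0, 0]'

```text
time: 13.8
tool_pos: [0.6006, -0.0229, 0.2027]
ee_rot: [3.133, 0.436, 1.569]
wrist_force: [1.1, 0.4, 0.3]
width: 0.0941
```

Run:
```python
from h import *
for n in('scene','top'):
    s=snap(n,n+'8.png'); np.savez(n+'8.npz',**s)
    b=(120,225,110,275) if n=='scene' else (155,275,320,480)
    cv2.imwrite(f'pics/z8{n}.png',cv2.resize(s['pixels'][b[0]:b[1],b[2]:b[3],::-1],None,fx=4.8,fy=4.8,interpolation=2))
o=robot.get_obs();print(o['tool_pos'],o['time'],o['wrist_force'])
```

```text
[ 0.59887631 -0.02384823  0.19865731] 13.9 [ 1.01338849 -0.1834675  -0.08739409]
```

View pics/scene8.png

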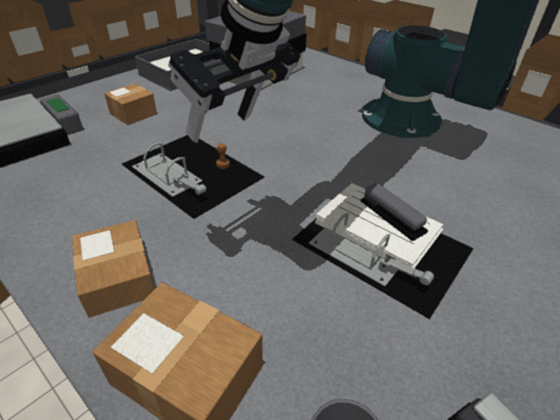

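View pics/z8scene.png

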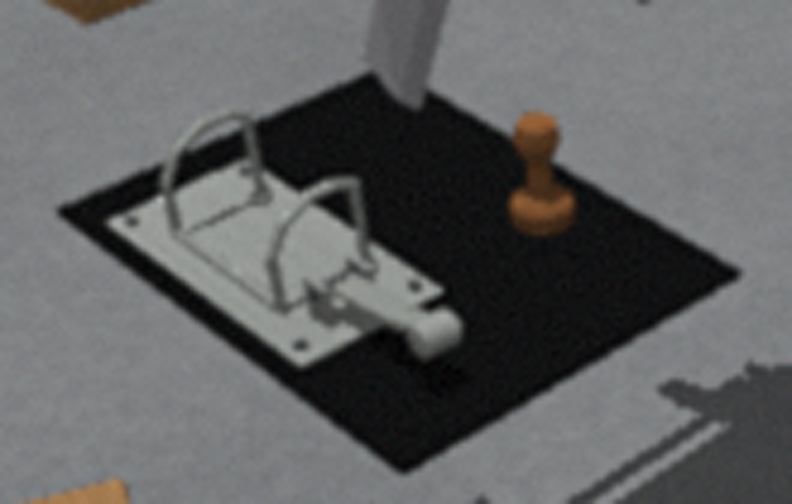

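View pics/top8.png

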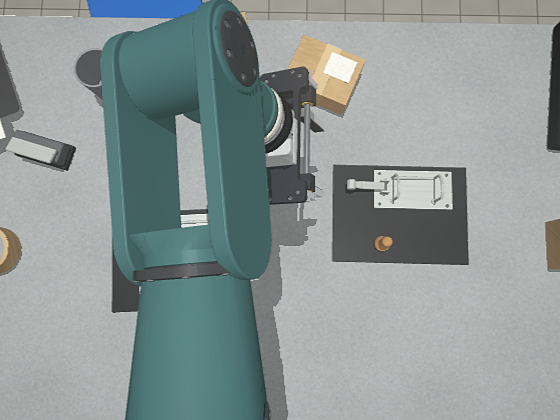

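The roll is back at zoomed pixel (434,333), exactly its starting place, and the arches are shut. The full board's roll at (427,277) and the stamp are unchanged, and the arm is clear. I'm handing in.

Run:
```python
from h import *
print(close_job())
```

```text
the job is handed in; nothing more can be done
None
```

The bare board's lever was lifted fully up and pressed fully down again, and the job was handed in at about 14 s of the 38 s allowed. The gripper held the roll by its ends, swung it up and down about the hinge, then let go and backed clear.

- **Lever up:** two-view triangulation put the roll 82 mm above the table at y = -0.139 m, which is about 1.0 rad. A further nudge only raised the force and barely moved the roll, so it was at its stop. The rings had swung open.
- **Lever down:** an extra push of 18 N at the wrist gave almost no travel. After release, the roll and rings appear at the same pixels in the scene view as before the job.
- **Rest of the scene:** the full board's lever and the stamp look unchanged. The gripper is open and about 0.2 m up, with about 1 N at the wrist, which is within its reading noise.

**Disagreements:** the two cameras differed by about 5 mm in y on the board, so I used the top view for the grasp. The gripper's height at the down stop was also about 2 mm higher than at the first grasp, which I put down to the roll slipping in the jaws.

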